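# Slide the clipboard out level with the notebook

## Robot

A 6-joint arm with a two-finger parallel gripper is mounted at the origin on a cart in front of the work surface, level with it; the furniture and walls round the work are solid. World frame = base frame: x ahead of the robot, y to its left, z up, the work surface at z = 0. Lengths are in m, angles in rad, forces in N, time in s.
With the tool pointing down it reaches from about 0.35 to 0.8 m from the base axis. Payload 7.3 kg.
Tool frame: the origin (TCP) lies midway between the tips of the shut fingers; the grasp point (between the pads) lies 19 mm behind it; z points along the fingers, y is the line along which they close (so a half turn about z gives the same grasp; the last joint's range is limited). The gripper opens to 85 mm and grips with 20 to 120 N. Pads are 22 mm wide; open, the fingers measure 114 mm over their backs; the gripper's body (76 mm by 85 mm) begins 54 mm behind the grasp point. The pads swing forward as they close: fully open they stand 13 mm farther back than shut.
Start: joints at [-1.319, 0.342, 1.524, -0, 1.275, -0.146], TCP at [0.203, -0.484, 0.231] pointing down, gripper open.
Joint ranges: [-2.53, 2.53], [-0.77, 2.02], [0.04, 2.7], [-1, 4.14], [0.28, 2.66], [-3.11, 3.11]. Speed limits (rad/s): [2.57, 2.57, 3.14, 3.14, 3.14, 3.14].

## Interface

Orientations are given as a 3x3 rotation matrix whose columns are the frame's x, y, z axes.
In Python, from plant import env, vision, spotter gives the robot as it stands.
- The arm moves only by the tool arm_command, never from a script. Its argument "commands" is a list that holds one entry, the list of rows, each a list of 7 numbers: the shift along the tool's x, y, z in mm, then the turn, a rotation vector about the tool's x, y, z in rad, then the closure, from 0 (fully open) to 1 (shut). A call has 1 to 5 rows; each row is the pose to reach, as a shift and turn from the pose commanded when the call began, along the tool's axes at that moment; what a row does not reach only later rows make up. A row lasts 1/8 s, in which the tool goes at most 62.5 mm and 10.7 degrees, less where a joint would pass 70% of its speed; a pose out of reach is approached as far as the arm can. A call with a gripper value outside its range is refused whole. The fingers move at their own pace and stop on an object; "force" is the grip in N (left out, the last holds). Time passes only in rows, so rows that repeat a pose let the fingers close. It gives the time, the measured TCP pose, the force, the opening and the grip force at its end, in the units of the state.
- env.read_state(): the state, without advancing time (a new reading comes with each control period).
- vision.camera(name): name is "scene" or "top" or "wrist"; returns a dict with "pixels" (480x640x3 uint8, red, green, blue), "K" (3x3 intrinsics, pixels), "k1" (the pictures are not rectified: a ray, as slopes to the right and down, at radius r is drawn at 1 + k1 r^2 times it, then the intrinsics apply), "rvec" (rotation vector, rad) and "tvec" (3), from world to camera coordinates, as OpenCV has them; the wrist camera has in their place "hand_eye" (4x4, takes a point from camera to tool coordinates, whose origin is the TCP and whose axes are the flange's). Camera axes: x right, y down, z forward; pixel columns grow to the right and rows downward; lengths in m; the calibration is good to about 2 mm. A picture is of the moment at which its call begins: read the wrist's pose just before it. There is no depth.
- env.sign_off(): hands the job in; it is judged then, once.
Trained networks look in a picture, given as the dict that the camera call returned (one of the last four; its "shot" number tells which), for a name from the list of things; names that differ only in an ending like _2 or _b are one class to them, and where a whole thing is asked for, a point or a joint stands for the part that bears it (a point fixed in the world has none). Each returns a list of dicts, best first, with "conf" (0 to 1); they miss things now and then, are a little off and sometimes report something else, mostly with a low value. They report only what shows in the picture. A call takes as long as a camera call.
- spotter.find_in(name, picture): "bbox" ([left, top, right, bottom] in pixels, round what is visible of it).
- spotter.landmark_of(name, picture): "position" ([column, row] in pixels: a listed point, or the origin of a listed thing).
The state is a dict: "clock": time; "joint_positions": joint angles; "qd": joint speeds; "joint_efforts": joint torques, N m; "eef_pos": TCP position; "tool_rot": TCP orientation; "wrist_force": force on the tool from outside, world axes, zero at the start; "ft_torque": the same for the moment, N m; "width": opening from 0.0 (shut) to 1.0 (fully open); "grip_force": force on a finger pad.
Only numpy, scipy, OpenCV 4.12 (cv2) and the standard library are available. Lean on these libraries where they do the work, as an engineer would, in place of code of your own. Each camera call takes 0.05 s, during which the arm holds its last target. There are 200 camera calls.

## Task

Push the clipboard with the fingertips across the cabinet top towards the robot, until its end without the clip sticks out over the front edge as far as the white notebook on the left does, and the board lies square to that edge, so that someone can later take both from below. Keep the clipboard flat on the top and never lift it, and leave the notebook, the round pin tin and the tape roll where they are.

Things in the scene. Friction and masses are not known exactly. Their poses are not given: they have to be found in the camera images.
- clipboard: Loose flat brown clipboard with a white sheet: 230 mm long (x), 160 wide (y), board 5 mm thick, about 0.3 kg. Origin: centre of its underside. +x points to the end with the steel clip (away from the robot); the -x end is free and plain. It slides with dry friction and stops with the push.
- clipboard_free_end (a point): Middle of the upper rim of the clipboard's free (clipless) end, 115 mm along the clipboard's -x from its origin, 5 mm above its underside.
- clipboard_clip_end (a point): Middle of the upper rim of the board at the clip end, 115 mm along the clipboard's +x from its origin, 5 mm above its underside. The fixed clip is 140 mm wide (y); its highest part is a round bar along y, 14 mm thick, from 6 to 20 mm above the underside, its back flush with the board's end: it can be pushed here towards -x.
- front_edge (a point): A point on the straight front edge of the white cabinet top (the edge nearest the robot), to the right of the work, at the height of the top; the edge runs along the world y axis through this point, the top lies on its +x side, and on its -x side there is nothing below.
- notebook: Loose white A5 notebook, 198 mm long (x), 136 wide (y), 10 mm thick, lying flat and square to the front edge at the left of the work; its -x end sticks out 30 to 80 mm over that edge. Origin: centre of its underside. Leave alone.
- notebook_front_end (a point): Middle of the upper rim of the notebook's end that sticks out, 99 mm along its -x from its origin, 10 mm above its underside. The clipboard's free end is to come to the same x as this point.
- pin_tin: Round tin of drawing pins, 58 mm across, 24 mm high, standing beside the clipboard; origin at the centre of its underside. Leave alone.
- tape_roll: Roll of masking tape lying flat, 74 mm across, 19 mm high, on the other side of the clipboard; origin at the centre of its underside. Leave alone.

How it is judged:
At the end, for the whole second after the job is handed in: The free end's middle sticks out as far (in x) as the notebook's front end, within 12 mm; its long axis is within 0.14 rad (8 degrees) of square to the edge, it is flat (0.05 rad) and at rest on the top; notebook, pin tin and tape roll are within 20 mm of their starts (x of clipboard_free_end in the frame of notebook_front_end between -0.012 and 0.012 m and angle between the x axis of clipboard and the x axis of front_edge, either way round below 0.14 rad and angle between clipboard's own z axis and vertical below 0.05 rad and height (world z) of clipboard between -0.004 and 0.005 m and linear speed of clipboard below 0.01 m/s and angular speed of clipboard below 0.05 rad/s and distance of each of pin_tin, tape_roll, notebook from where it was at the start of the episode below 0.02 m); the robot touches nothing.
It fails at once if the clipboard is lifted more than 12 mm off the top (height (world z) of clipboard above 0.012 m).
It fails at once if the clipboard is tipped by more than 0.12 rad (angle between clipboard's own z axis and vertical above 0.12 rad).
It fails at once if the notebook, the pin tin or the tape roll is moved more than 20 mm (distance of any of pin_tin, tape_roll, notebook from where it was at the start of the episode above 0.02 m).
It also fails if it takes over 72 s, if anything falls off the work surface, if the arm or the gripper's body presses on something with over 40 N, if the wrist force passes 120 N, or if a joint passes its speed limit or range.

## Working session

There is one attempt and no reset: what is moved stays moved. The work goes in short steps, Python scripts to look and compute and a tool call to move; the robot and the scene stay as the last step left them, time stands still between calls to the robot, and variables do not carry over. Pictures are saved under pics/ and viewed, at most 10 in all, crops included, and the job is handed in when it is done.

Besides the shell and the picture viewer there is one more tool, called after "Call:" as a command line: name --argument value ..., lists and objects as JSON in quotes. arm_command: Moves the arm, as the interface text tells. Its arguments: {"type":"object","properties":{"commands":{"type":"array","items":{"type":"array","items":{"type":"array","items":{"type":"number"}}}},"force":{"type":"number"}},"required":["commands"]}

```bash
mkdir -p pics
cat > h.py <<'E'
import numpy as np, cv2
from plant import env, vision, spotter
def ray(p,uv,st=None):
    K=np.array(p["K"]);k=p["k1"]
    a=(np.array(uv,float)-K[:2,2])/[K[0,0],K[1,1]]
    s=a.copy()
    for _ in range(20): s=a/(1+k*(s@s))
    d=np.array([s[0],s[1],1.])
    if "hand_eye" in p:
        H=np.array(p["hand_eye"]);R=np.array(st["tool_rot"]);t=np.array(st["eef_pos"])
        return R@H[:3,3]+t, R@H[:3,:3]@d
    R=cv2.Rodrigues(np.array(p["rvec"],float))[0]
    return -R.T@np.array(p["tvec"],float).ravel(), R.T@d
def at(p,uv,z,st=None):
    o,d=ray(p,uv,st); return o+d*(z-o[2])/d[2]
Z=dict(clipboard=0,clipboard_free_end=.005,clipboard_clip_end=.005,front_edge=0,notebook=0,notebook_front_end=.01,pin_tin=0,tape_roll=0)
def look(cam,names=Z):
    st=env.read_state();p=vision.camera(cam)
    for n in names:
        for d in spotter.landmark_of(n,p)[:2]:
            print(cam,n,round(d["conf"],2),np.round(d["position"],0),np.round(at(p,d["position"],Z[n],st)*1000,0)[:2])
    return p
def save(p,f): cv2.imwrite("pics/"+f,p["pixels"][:,:,::-1])
E
python3 - <<'E'
from h import *
for c in ("top","scene"):
    save(look(c),c+"0.png")
s=env.read_state();print(s["clock"],s["tool_rot"])
E
```

```text
top clipboard 0.87 [337. 225.] [474. -96.]
top clipboard_clip_end 0.97 [344. 180.] [ 590. -111.]
top notebook 0.94 [177. 274.] [346. 303.]
top notebook_front_end 0.81 [172. 314.] [247. 308.]
top pin_tin 0.69 [420. 214.] [ 505. -303.]
top tape_roll 0.69 [263. 203.] [529.  91.]
scene clipboard 0.75 [327. 237.] [ 462. -104.]
scene clipboard_free_end 0.79 [355. 245.] [ 365. -118.]
scene clipboard_clip_end 0.85 [296. 222.] [ 587. -107.]
scene notebook 0.72 [260. 324.] [346. 296.]
scene notebook_front_end 0.85 [289. 339.] [247. 297.]
scene tape_roll 0.62 [267. 263.] [511. 103.]
0.9 [[ 9.21909154e-01  3.87406128e-01  6.63398356e-05]
 [ 3.87406132e-01 -9.21909149e-01 -9.71237933e-05]
 [ 2.35329487e-05  1.15239773e-04 -9.99999993e-01]]
```

View pics/top0.png

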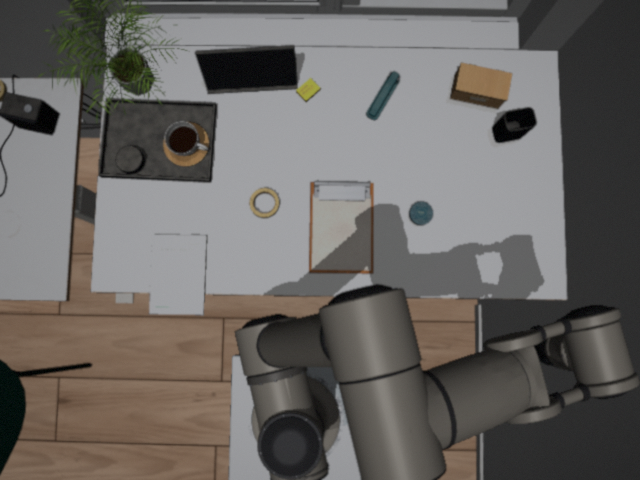

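View pics/scene0.png

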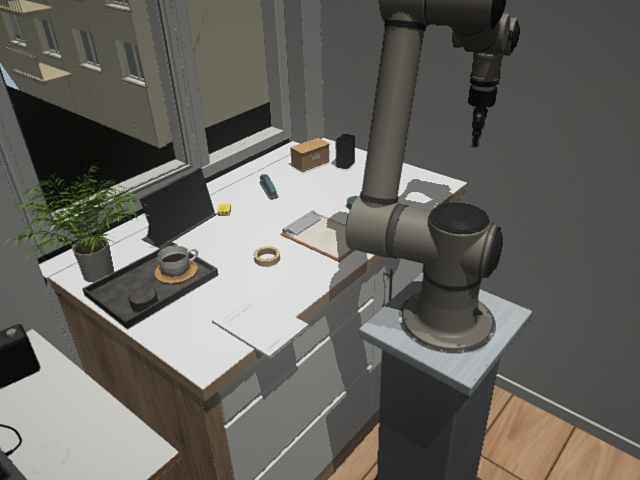

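The top view shows the clipboard with corners near (315,182), (373,183), (371,273) and (309,272). The notebook's free end is at about row 314, the tape is at (264,203) and the tin at (421,213). The scene view agrees. My plan is to open the fingers and push with both behind the clip bar, which also squares the board.

Run:
```python
from h import *
p=vision.camera("top")
for n,uv,z in [("TL",(315,182),.01),("TR",(373,183),.01),("BR",(371,273),.005),("BL",(309,272),.005),("nbL",(150,314),.01),("nbR",(205,314),.01),("edgeR",(500,299),0),("edgeL",(250,295),0)]:
    print(n,np.round(at(p,uv,z)*1000)[:2])
g=cv2.resize(p["pixels"][160:330,230:450],None,fx=3.5,fy=3.5,interpolation=cv2.INTER_CUBIC)
cv2.imwrite("pics/crop0.png",g[:,:,::-1])
s=env.read_state();R=np.array(s["tool_rot"])
d=R.T@(np.array([.650,-.108,.20])-s["eef_pos"]);print(np.round(d*1000))
```

```text
TL [582. -38.]
TR [ 581. -184.]
BR [ 355. -180.]
BL [356. -27.]
nbL [245. 363.]
nbR [248. 227.]
edgeR [ 296. -500.]
edgeL [297. 118.]
[ 557. -174.   31.]
```

View pics/crop0.png

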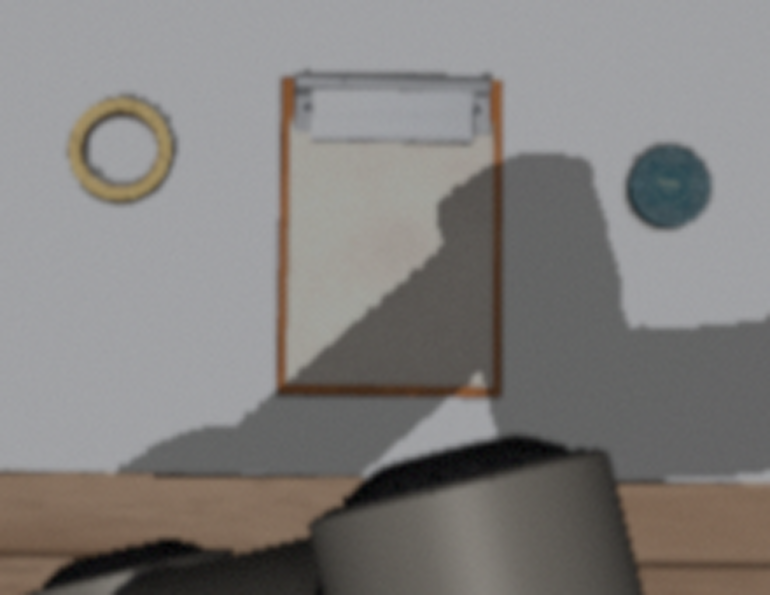

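The crop shows the board nearly square, with its clip-end rim at about row 182 and its sides clear of the tape and tin. Next I go behind the clip.

Call:
arm_command --commands '[[[60,-18,5,0,0,0.1,0],[120,-36,10,0,0,0.2,0],[175,-54,15,0,0,0.3,0],[235,-73,20,0,0,0.4,0],[290,-91,25,0,0,0.4,0]]]'

```text
clock: 1.58
eef_pos: [0.437, -0.2863, 0.2064]
tool_rot: [[1.0, -0.003, 0.001], [-0.003, -1.0, -0.001], [0.001, 0.001, -1.0]]
wrist_force: [1.0, -0.4, 0.2]
width: 0.996
grip_force: 0.0
```

Run:
```python
from h import *
s=env.read_state();R=np.array(s["tool_rot"])
d=R.T@(np.array([.650,-.108,.15])-s["eef_pos"]);print(s["clock"],s["eef_pos"],np.round(R,3),np.round(d*1000))
```

```text
1.575 [ 0.43697611 -0.28633362  0.2063863 ] [[ 1.    -0.003  0.001]
 [-0.003 -1.    -0.001]
 [ 0.001  0.001 -1.   ]] [ 212. -179.   56.]
```

Call:
arm_command --commands '[[[43,-36,0,0,0,0,0],[86,-72,0,0,0,0,0],[128,-108,15,0,0,0,0],[170,-144,35,0,0,0,0],[212,-179,56,0,0,0,0]]]'

```text
clock: 2.2
eef_pos: [0.6493, -0.1079, 0.1499]
tool_rot: [[1.0, -0.002, 0.001], [-0.002, -1.0, -0.0], [0.001, 0.0, -1.0]]
wrist_force: [0.8, -0.4, -0.6]
width: 0.998
grip_force: 0.0
```

Call:
arm_command --commands '[[[0,0,0,0,0,0,0],[0,0,0,0,0,0,0]]]'

```text
clock: 2.45
eef_pos: [0.6477, -0.1093, 0.1501]
tool_rot: [[1.0, -0.002, -0.001], [-0.002, -1.0, -0.0], [-0.001, 0.0, -1.0]]
wrist_force: [0.2, -0.9, 0.1]
width: 1.001
grip_force: 0.0
```

Run:
```python
from h import *
s=env.read_state();print(s["clock"],s["eef_pos"],np.round(s["tool_rot"],3))
p=look("wrist");save(p,"w1.png")
p=look("top")
```

```text
2.45 [ 0.64767557 -0.10934763  0.15009021] [[ 1.    -0.002 -0.001]
 [-0.002 -1.    -0.   ]
 [-0.001  0.    -1.   ]]
wrist clipboard 0.7 [314. 396.] [ 471. -104.]
wrist clipboard_clip_end 0.85 [317. 294.] [ 586. -107.]
wrist pin_tin 0.73 [519. 366.] [ 506. -301.]
wrist tape_roll 0.89 [106. 346.] [529.  92.]
top clipboard 0.57 [342. 224.] [ 476. -107.]
top clipboard_free_end 0.56 [343. 276.] [ 347. -112.]
top clipboard_clip_end 0.86 [341. 181.] [ 586. -104.]
top front_edge 0.96 [417. 296.] [ 301. -294.]
top notebook 0.58 [174. 275.] [343. 309.]
top notebook 0.29 [421. 215.] [ 503. -305.]
top notebook_front_end 0.94 [176. 312.] [252. 300.]
top pin_tin 0.87 [418. 213.] [ 508. -297.]
top tape_roll 0.29 [338. 222.] [482. -98.]
```

View pics/w1.png

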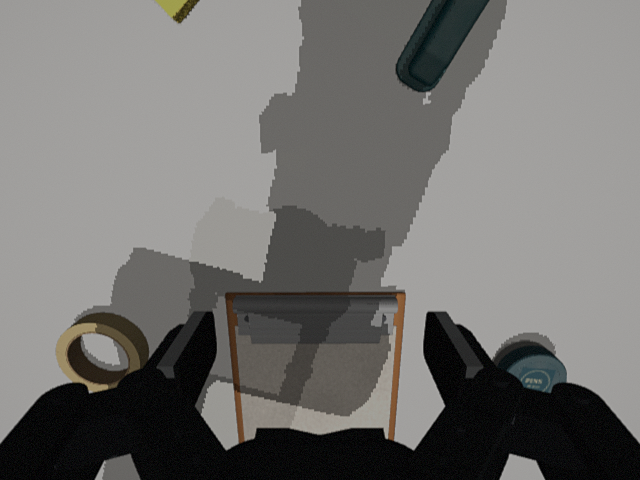

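The wrist view shows the clip bar at row 298, columns 228–405, with both fingers inside its width once they're partly closed. The board is square and the clip end is at x≈586, so I descend behind it.

Call:
arm_command --commands '[[[0,0,50,0,0,0,0.3],[0,0,95,0,0,0,0.3],[0,0,120,0,0,0,0.3],[0,0,138,0,0,0,0.3],[0,0,147,0,0,0,0.3]]]'

```text
clock: 3.98
eef_pos: [0.6478, -0.1092, 0.0026]
tool_rot: [[1.0, -0.002, -0.0], [-0.002, -1.0, 0.0], [-0.0, -0.0, -1.0]]
wrist_force: [-0.4, 0.8, 1.2]
width: 0.703
grip_force: 0.0
```

Call:
arm_command --commands '[[[-8,0,0,0,0,0,0.3],[-16,0,0,0,0,0,0.3],[-24,0,0,0,0,0,0.3],[-32,0,0,0,0,0,0.3],[-40,0,0,0,0,0,0.3]]]'

```text
clock: 4.6
eef_pos: [0.6074, -0.1092, 0.0036]
tool_rot: [[1.0, -0.002, 0.0], [-0.002, -1.0, -0.0], [0.0, 0.0, -1.0]]
wrist_force: [-0.8, -1.1, 0.3]
width: 0.698
grip_force: 0.0
```

Run:
```python
from h import *
s=env.read_state();print(s["clock"],s["eef_pos"],s["wrist_force"])
p=look("wrist",["clipboard_clip_end","clipboard"]);save(p,"w2.png")
p=look("top",["clipboard_clip_end","clipboard"])
```

```text
4.6 [ 0.60743153 -0.10924059  0.00364362] [-0.75523898 -1.06572915  0.27054958]
wrist clipboard_clip_end 0.6 [313. 358.] [ 585. -106.]
top clipboard 0.91 [340. 222.] [ 482. -103.]
top clipboard 0.72 [176. 312.] [250. 301.]
```

View pics/w2.png

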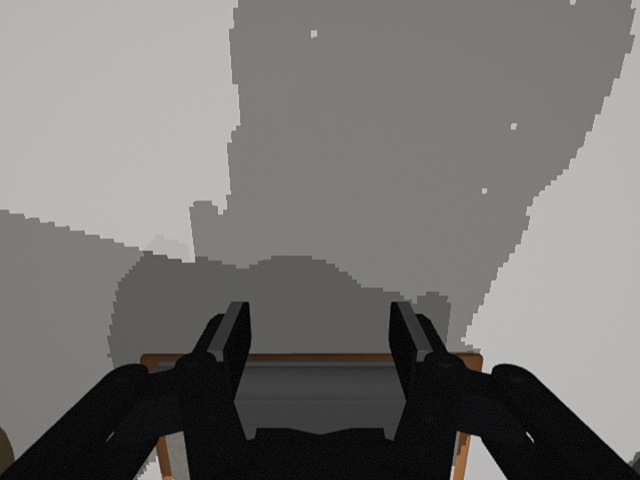

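Call:
arm_command --commands '[[[-2,0,3,0,0,0,0.3],[-6,0,3,0,0,0,0.3],[-12,0,3,0,0,0,0.3],[-18,0,3,0,0,0,0.3],[-24,0,3,0,0,0,0.3]]]'

```text
clock: 5.52
eef_pos: [0.5836, -0.1092, 0.0004]
tool_rot: [[1.0, -0.002, 0.0], [-0.002, -1.0, -0.0], [0.0, 0.0, -1.0]]
wrist_force: [2.1, 0.1, 0.1]
width: 0.696
grip_force: 0.6
```

Call:
arm_command --commands '[[[-6,0,0,0,0,0,0.3],[-13,0,0,0,0,0,0.3],[-20,0,0,0,0,0,0.3],[-27,0,0,0,0,0,0.3],[-34,0,0,0,0,0,0.3]]]'

```text
clock: 6.15
eef_pos: [0.5495, -0.1091, 0.0003]
tool_rot: [[1.0, -0.002, 0.0], [-0.002, -1.0, -0.0], [0.0, 0.0, -1.0]]
wrist_force: [1.2, -0.1, -0.9]
width: 0.699
grip_force: 0.7
```

Call:
arm_command --commands '[[[-7,0,0,0,0,0,0.3],[-14,0,0,0,0,0,0.3],[-21,0,0,0,0,0,0.3],[-28,0,0,0,0,0,0.3],[-32,0,0,0,0,0,0.3]]]'

```text
clock: 6.78
eef_pos: [0.5175, -0.109, 0.0003]
tool_rot: [[1.0, -0.002, 0.0], [-0.002, -1.0, -0.0], [0.0, 0.0, -1.0]]
wrist_force: [2.3, -0.4, -0.1]
width: 0.699
grip_force: 0.7
```

Run:
```python
from h import *
s=env.read_state();print(s["clock"],s["eef_pos"],s["wrist_force"])
look("wrist",["clipboard_clip_end"])
p=look("scene");save(p,"s3.png")
p=look("top");g=cv2.resize(p["pixels"][160:330,140:440],None,fx=2.6,fy=2.6,interpolation=cv2.INTER_CUBIC)
cv2.imwrite("pics/t3.png",g[:,:,::-1])
```

```text
6.775 [ 5.17500023e-01 -1.08993119e-01  3.47739185e-04] [ 2.25709897 -0.39578102 -0.10912158]
wrist clipboard_clip_end 0.82 [311. 339.] [ 508. -105.]
scene clipboard 0.59 [346. 243.] [ 396. -114.]
scene clipboard_clip_end 0.93 [317. 231.] [ 503. -108.]
scene front_edge 0.59 [408. 226.] [ 305. -305.]
scene front_edge 0.4 [269. 259.] [519.  86.]
scene notebook 0.84 [261. 328.] [333. 305.]
scene notebook_front_end 0.89 [289. 341.] [242. 303.]
scene notebook_front_end 0.61 [409. 225.] [ 296. -298.]
scene tape_roll 0.9 [266. 263.] [513. 103.]
top front_edge 0.56 [419. 296.] [ 301. -300.]
top notebook 0.78 [178. 275.] [343. 299.]
top notebook_front_end 0.65 [175. 314.] [245. 301.]
top pin_tin 0.65 [422. 210.] [ 515. -307.]
top tape_roll 0.6 [263. 204.] [526.  91.]
```

View pics/t3.png

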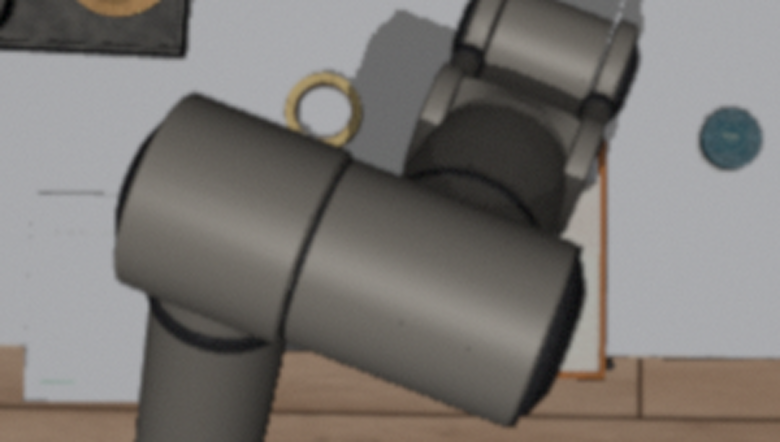

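The top crop shows the free end's right corner at about row 306, with the notebook end at about row 314. Roughly 24–28 mm is left, so I push 22, back off, and measure with the view clear.

Call:
arm_command --commands '[[[-6,0,0,0,0,0,0.3],[-12,0,0,0,0,0,0.3],[-17,0,0,0,0,0,0.3],[-21,0,0,0,0,0,0.3],[-22,0,0,0,0,0,0.3]]]'

```text
clock: 8.4
eef_pos: [0.4957, -0.109, 0.0004]
tool_rot: [[1.0, -0.002, 0.0], [-0.002, -1.0, -0.0], [0.0, 0.0, -1.0]]
wrist_force: [2.0, 0.0, -0.1]
width: 0.702
grip_force: 0.8
```

Call:
arm_command --commands '[[[5,0,0,0,0,0,0.3],[35,0,-10,0,0,0,0.3],[50,0,-60,0,0,0,0.3],[50,0,-120,0,0,0,0.3],[50,0,-180,0,0,0,0.3]]]'

```text
clock: 9.02
eef_pos: [0.5457, -0.1088, 0.1818]
tool_rot: [[1.0, -0.002, -0.001], [-0.002, -1.0, 0.0], [-0.001, -0.0, -1.0]]
wrist_force: [0.7, -0.6, -0.2]
width: 0.7
grip_force: 0.0
```

Call:
arm_command --commands '[[[0,60,0,0,0,0,0.3],[0,120,0,0,0,0,0.3],[0,180,0,0,0,0,0.3],[0,240,0,0,0,0,0.3],[0,290,0,0,0,0,0.3]]]'

```text
clock: 9.65
eef_pos: [0.5447, -0.4012, 0.1799]
tool_rot: [[1.0, -0.003, -0.001], [-0.003, -1.0, 0.0], [-0.001, -0.0, -1.0]]
wrist_force: [-0.2, -0.2, -0.3]
width: 0.706
grip_force: 0.0
```

Run:
```python
from h import *
s=env.read_state();print(s["clock"],s["eef_pos"],s["wrist_force"])
look("scene")
p=look("top");g=cv2.resize(p["pixels"][190:330,140:440],None,fx=2.6,fy=2.6,interpolation=cv2.INTER_CUBIC)
cv2.imwrite("pics/t4.png",g[:,:,::-1])
```

```text
9.65 [ 0.54474848 -0.40119665  0.17989067] [-0.170714   -0.17294416 -0.26375321]
scene clipboard 0.82 [355. 247.] [ 364. -115.]
scene clipboard 0.48 [261. 328.] [334. 304.]
scene clipboard_clip_end 0.9 [319. 231.] [ 498. -112.]
scene notebook 0.73 [263. 324.] [340. 290.]
scene notebook_front_end 0.57 [290. 341.] [240. 301.]
scene tape_roll 0.89 [267. 262.] [517.  98.]
top clipboard_free_end 0.74 [342. 312.] [ 258. -110.]
top clipboard_clip_end 0.62 [341. 315.] [ 250. -107.]
top notebook 0.74 [178. 273.] [349. 300.]
top notebook_front_end 0.81 [173. 313.] [248. 306.]
top pin_tin 0.72 [418. 213.] [ 507. -299.]
top tape_roll 0.87 [261. 202.] [531.  96.]
```

View pics/t4.png

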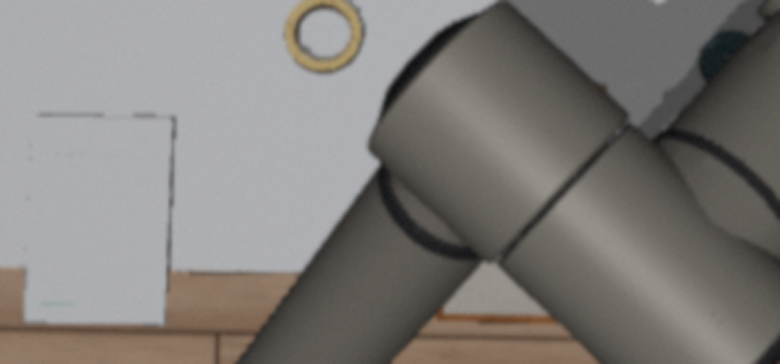

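The free end shows from (440,319) to (550,323) in the crop, and the notebook end runs along rows 323–325.

Run:
```python
from h import *
p=vision.camera("top")
for n,c,z in [("free",(440,319),.005),("free",(550,323),.005),("nb",(25,322),.01),("nb",(163,325),.01)]:
    uv=(140+(c[0]+.5)/2.6-.5,190+(c[1]+.5)/2.6-.5); print(n,np.round(uv,1),np.round(at(p,uv,z)*1000,1)[:2])
# sub-pixel edges: vertical profile
x=p["pixels"].astype(int)
for c in (165,175,185,195,312,320,330,340): print(c,[tuple(x[r,c]) for r in range(308,319)] if c in(185,330) else x[308:319,c,2])
```

```text
free [308.9 312.4] [256.3 -28.4]
free [351.2 313.9] [ 254.2 -132.3]
nb [149.3 313.5] [246.6 364.8]
nb [202.4 314.7] [246.2 233.1]
165 [172 175 175 174 176 165 132  88  65  68  80]
175 [175 175 175 176 176 168 135  92  66  64  76]
185 [(np.int64(172), np.int64(173), np.int64(176)), (np.int64(173), np.int64(174), np.int64(177)), (np.int64(173), np.int64(173), np.int64(177)), (np.int64(172), np.int64(173), np.int64(176)), (np.int64(169), np.int64(171), np.int64(174)), (np.int64(166), np.int64(166), np.int64(167)), (np.int64(148), np.int64(139), np.int64(136)), (np.int64(124), np.int64(107), np.int64(95)), (np.int64(104), np.int64(85), np.int64(69)), (np.int64(96), np.int64(76), np.int64(61)), (np.int64(113), np.int64(91), np.int64(75))]
195 [178 176 177 175 177 169 137  94  70  63  72]
312 [137 133 109  66  52  76  93  98  97  91  79]
320 [138 133 113  75  56  75  95  99  97  90  81]
330 [(np.int64(149), np.int64(143), np.int64(137)), (np.int64(145), np.int64(139), np.int64(133)), (np.int64(137), np.int64(123), np.int64(111)), (np.int64(122), np.int64(92), np.int64(72)), (np.int64(111), np.int64(73), np.int64(44)), (np.int64(104), np.int64(70), np.int64(47)), (np.int64(112), np.int64(89), np.int64(71)), (np.int64(134), np.int64(111), np.int64(93)), (np.int64(138), np.int64(116), np.int64(97)), (np.int64(134), np.int64(111), np.int64(95)), (np.int64(122), np.int64(99), np.int64(83))]
340 [137 134 116  84  53  50  74  93  98  94  84]
```

Call:
arm_command --commands '[[[-60,10,-5,0,0,0,0.3],[-120,20,-10,0,0,0,0.3],[-180,35,-20,0,0,0,0.3],[-240,60,-30,0,0,0,0.3],[-300,75,-40,0,0,0,0.3]]]'

```text
clock: 11.22
eef_pos: [0.2466, -0.4732, 0.2203]
tool_rot: [[1.0, -0.002, 0.0], [-0.002, -1.0, -0.001], [0.0, 0.001, -1.0]]
wrist_force: [-0.2, -1.1, 0.0]
width: 0.701
grip_force: 0.0
```

Run:
```python
from h import *
s=env.read_state();print(s["clock"],s["eef_pos"])
look("scene",["clipboard_free_end","clipboard_clip_end","notebook_front_end"])
p=look("top");g=cv2.resize(p["pixels"][190:330,140:440],None,fx=2.6,fy=2.6,interpolation=cv2.INTER_CUBIC)
cv2.imwrite("pics/t5.png",g[:,:,::-1])
```

```text
11.225 [ 0.24658585 -0.47322733  0.22027646]
scene clipboard_free_end 0.97 [384. 259.] [ 259. -110.]
scene clipboard_clip_end 0.69 [321. 233.] [ 486. -108.]
scene notebook_front_end 0.65 [289. 340.] [245. 300.]
top clipboard 0.93 [337. 264.] [378. -97.]
top clipboard_clip_end 0.82 [341. 221.] [ 485. -105.]
top front_edge 0.57 [418. 294.] [ 306. -298.]
top notebook 0.71 [176. 275.] [343. 304.]
top notebook_front_end 0.62 [174. 314.] [247. 302.]
top pin_tin 0.98 [420. 214.] [ 505. -302.]
top tape_roll 0.55 [264. 203.] [529.  89.]
```

View pics/t5.png

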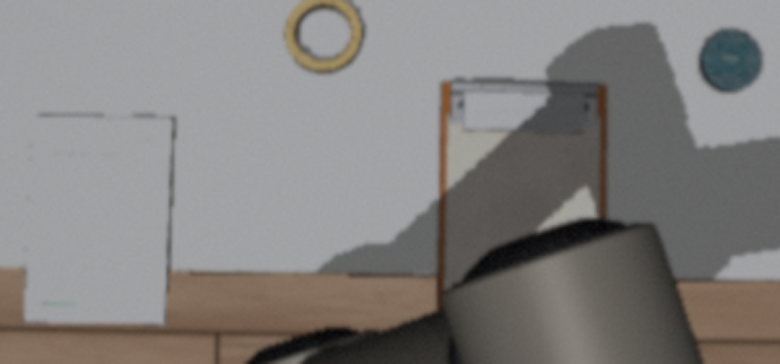

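The board is square, with its free end at x≈0.255 and the notebook's at 0.2465. One more push of about 8 mm should do it, to TCP x≈0.4875.

Call:
arm_command --commands '[[[60,-15,5,0,0,0,0.3],[120,-40,10,0,0,0,0.3],[180,-55,20,0,0,0,0.3],[240,-65,30,0,0,0,0.3],[300,-75,40,0,0,0,0.3]]]'

```text
clock: 12.5
eef_pos: [0.5498, -0.3974, 0.1797]
tool_rot: [[1.0, -0.002, 0.0], [-0.002, -1.0, -0.0], [0.0, 0.0, -1.0]]
wrist_force: [0.9, -1.2, 0.2]
width: 0.698
grip_force: 0.0
```

Call:
arm_command --commands '[[[0,-60,0,0,0,0,0.3],[0,-120,0,0,0,0,0.3],[0,-180,0,0,0,0,0.3],[0,-240,0,0,0,0,0.3],[0,-290,0,0,0,0,0.3]]]'

```text
clock: 13.12
eef_pos: [0.5481, -0.1058, 0.1799]
tool_rot: [[1.0, -0.001, 0.0], [-0.001, -1.0, 0.0], [0.0, -0.0, -1.0]]
wrist_force: [-0.5, -0.1, 0.2]
width: 0.698
grip_force: 0.0
```

Call:
arm_command --commands '[[[0,0,60,0,0,0,0.3],[0,0,110,0,0,0,0.3],[0,0,145,0,0,0,0.3],[0,0,170,0,0,0,0.3],[0,0,178,0,0,0,0.3]]]'

```text
clock: 13.75
eef_pos: [0.5474, -0.1078, 0.0003]
tool_rot: [[1.0, -0.002, -0.003], [-0.002, -1.0, 0.001], [-0.003, -0.001, -1.0]]
wrist_force: [-0.8, -0.1, -0.3]
width: 0.699
grip_force: 0.0
```

Now to 0.4875, a shift of −60 mm, ending gently.

Call:
arm_command --commands '[[[-12,0,0,0,0,0,0.3],[-24,0,0,0,0,0,0.3],[-34,0,0,0,0,0,0.3],[-42,0,0,0,0,0,0.3],[-48,0,0,0,0,0,0.3]]]'

```text
clock: 14.38
eef_pos: [0.4999, -0.1084, 0.0023]
tool_rot: [[1.0, -0.002, 0.001], [-0.002, -1.0, -0.0], [0.001, 0.0, -1.0]]
wrist_force: [0.6, 0.9, -0.1]
width: 0.704
grip_force: 0.0
```

Call:
arm_command --commands '[[[-4,0,0,0,0,0,0.3],[-8,0,0,0,0,0,0.3],[-11,0,0,0,0,0,0.3],[-12,0,0,0,0,0,0.3],[-12,0,0,0,0,0,0.3]]]'

```text
clock: 15.0
eef_pos: [0.4884, -0.1083, 0.002]
tool_rot: [[1.0, -0.002, 0.0], [-0.002, -1.0, -0.0], [0.0, 0.0, -1.0]]
wrist_force: [1.4, 0.4, 0.5]
width: 0.704
grip_force: 0.7
```

Call:
arm_command --commands '[[[5,0,0,0,0,0,0.3],[35,0,-10,0,0,0,0.3],[50,0,-60,0,0,0,0.3],[50,0,-120,0,0,0,0.3],[50,0,-180,0,0,0,0.3]]]'

```text
clock: 15.62
eef_pos: [0.5379, -0.108, 0.1832]
tool_rot: [[1.0, -0.002, -0.002], [-0.002, -1.0, 0.0], [-0.002, -0.0, -1.0]]
wrist_force: [1.5, 0.0, -0.2]
width: 0.698
grip_force: 0.0
```

Call:
arm_command --commands '[[[0,60,0,0,0,0,0.3],[0,120,0,0,0,0,0.3],[0,180,0,0,0,0,0.3],[0,240,0,0,0,0,0.3],[0,290,0,0,0,0,0.3]]]'

```text
clock: 16.25
eef_pos: [0.537, -0.4004, 0.1814]
tool_rot: [[1.0, -0.003, -0.001], [-0.003, -1.0, 0.001], [-0.001, -0.001, -1.0]]
wrist_force: [0.7, 1.1, 0.5]
width: 0.7
grip_force: 0.0
```

Run:
```python
from h import *
s=env.read_state();print(s["clock"],s["eef_pos"])
look("scene",["clipboard_free_end","clipboard_clip_end","notebook_front_end"])
p=look("top");g=cv2.resize(p["pixels"][190:330,140:440],None,fx=2.6,fy=2.6,interpolation=cv2.INTER_CUBIC)
cv2.imwrite("pics/t6.png",g[:,:,::-1])
```

```text
16.25 [ 0.53701419 -0.40039177  0.18137839]
scene clipboard_clip_end 0.63 [323. 235.] [474. -99.]
scene clipboard_clip_end 0.36 [267. 260.] [518.  94.]
scene notebook_front_end 0.82 [290. 340.] [241. 298.]
top clipboard_free_end 0.84 [343. 319.] [ 241. -113.]
top notebook_front_end 0.61 [176. 314.] [246. 297.]
top pin_tin 0.79 [415. 214.] [ 506. -291.]
top tape_roll 0.74 [265. 200.] [537.  87.]
```

View pics/t6.png

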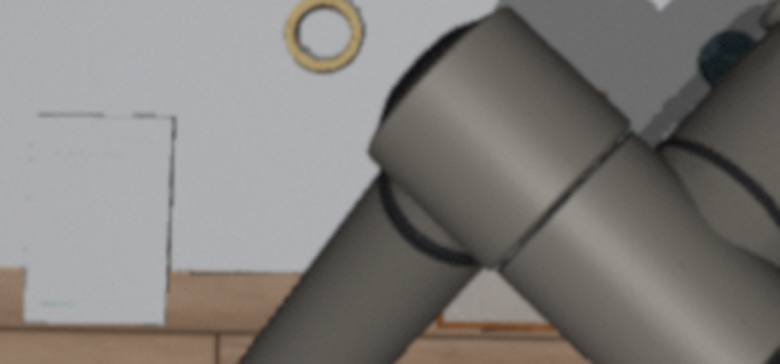

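The free end is now at crop row 326, about 2.9 px (7 mm) farther. That puts it at x≈0.248 against the notebook's 0.2465. It is square, and the tape and tin haven't moved.

```bash
python3 -c "
from plant import env
print(env.sign_off())"
```

```text
the job is handed in; nothing more can be done
None
```

I pushed the clipboard flat until its free end was at x ≈ 0.248 m (notebook's: 0.2465 m), square to the edge with the notebook, tin and tape undisturbed, and handed the job in at about 16 s; sign-off returned no verdict.

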